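Shift the strip feeder's lever across the H-gate

TASK

On the strip feeder's gearbox, push the feed change lever out of the right-hand channel, across the gate and fully home into the far left slot (far and left as seen from the robot), without running it into the near left slot on the way. Only push the knob with the fingers, never pinch it between them; leave the lever there on its own and do not disturb the things lying about.

Things in the scene. Friction and masses are not known exactly. Their poses are not given: they have to be found in the camera images.
- selector: Grey gearbox casting, fixed to the bench, 200 (x) x 170 (y) x 75 mm high, turned by up to 25 degrees; origin at the centre of its underside. Its +x points away from the robot (far), +y to the robot's left, z up. On top is a steel gate frame, 108 (x) x 130 (y) mm, top at 105 mm. At x 100 to 210 mm are two rollers between side plates and a black motor on the left, none above 85 mm.
- gate_center (a point): Middle of the gate at its top, 105 mm above the bench, straight above the lever's pivot. The gate is an H: a left and a right channel run along the gearbox's x, joined at mid-length by one cross passage along y; the four slots are the channel ends. The gate is solid: the lever changes channel only through the cross passage.
- slot_far_left (a point): Far left slot in the gate's top: where the lever's 10 mm shaft passes the gate (within a few mm) when it is home there.
- knob_center (a point): Centre of the lever's black knob, a block 36 x 36 mm and 40 mm high with rounded edges, its near, far, left and right faces square to the gearbox. It tips with the lever, 155 mm from the pivot, which is on the gearbox's z axis 20 mm above the bench: upright, the knob's centre is 175 mm above the bench. Below it is a 10 mm steel shaft, bare for about 27 mm above the gate.
- shift_fore (a joint): Tilt of the lever along the gearbox's x, rad: 0 upright, positive away from the robot (far), negative towards it; stops at -0.26 and +0.26 (knob 40 mm either side of upright). The lever crosses freely within about 0.035 of 0 (knob within 5 mm); rounded corners lead it in from up to 0.07, beyond that the gate blocks it. Friction of about 3 N at the knob, no spring: it stays where it is left.
- shift_side (a joint): Tilt of the lever along the gearbox's y, rad: positive to the robot's left. The right channel is centred on -0.19, the left on +0.19 (knob 29 mm either side), each with about 0.04 of play either way; outer stops at -0.23 and +0.23. Same friction, stays where it is left. The lever starts in the right channel, anywhere along it.
- stapler: Bystander: blue pneumatic stapler, lying on its side right of the gearbox, about 175 x 130 x 28 mm high; origin on its underside.
- tape_measure: Bystander: yellow tape measure, 65 x 65 x 35 mm, left of the gearbox; origin at the centre of its underside.
- glue: Bystander: white bottle, 56 mm across, 140 mm high, standing left of the gearbox; origin at the centre of its underside.
- staple_box: Bystander: cardboard box, 90 x 55 x 40 mm high, right of the gearbox on the near side; origin at the centre of its underside.

How it is judged:
By the outcome, as a careful person would: the job done as asked, in the order asked, and still so for the second after the job is handed in, with the robot touching nothing.
It also fails if it takes over 48 s, if anything falls off the work surface, if the arm or the gripper's body presses on something with over 40 N, if the wrist force passes 120 N, or if a joint passes its speed limit or range.

ROBOT

A 6-joint arm with a two-finger parallel gripper is mounted at the origin on the work surface. World frame = base frame: x ahead of the robot, y to its left, z up, the work surface at z = 0. Lengths are in mm, angles in degrees, forces in N, time in s.
With the tool pointing down it reaches from about 350 to 850 mm from the base axis. Payload 8.1 kg.
Tool frame: the origin (TCP) lies midway between the tips of the shut fingers; the grasp point (between the pads) lies 19 mm behind it; z points along the fingers, y is the line along which they close (so a half turn about z gives the same grasp; the last joint's range is limited). The gripper opens to 85 mm and grips with 20 to 120 N. Pads are 22 mm wide; open, the fingers measure 114 mm over their backs; the gripper's body (76 mm by 85 mm) begins 54 mm behind the grasp point. The pads swing forward as they close: fully open they stand 13 mm farther back than shut.
Start: joints at [-79.148, 7.471, 85.268, -0, 87.261, -4.893], TCP at [162.833, -577.487, 231.292] pointing down, gripper open.
Joint ranges: [-169.43, 169.43], [-51.17, 129.36], [1.28, 143.12], [-76.62, 256.62], [0, 156.53], [-152.29, 152.29]. Speed limits (degrees/s): [136.94, 136.94, 159.86, 180, 180, 180].

INTERFACE

Orientations are given as [roll, pitch, yaw] about the fixed x, y, z axes, in that order (R = Rz(yaw) Ry(pitch) Rx(roll)).
In Python, from bench import r gives the robot as it stands. The module is installed in compiled form; this text tells all that it offers.
- The arm moves only by the tool jog_arm, never from a script. Its argument "rows" is a list of rows, each a list of 2 entries, a list of its own where there are three numbers: the shift along the tool's x, y, z in mm, then the turn, a rotation vector about the tool's x, y, z in rad. A call has 1 to 10 rows; each row is the pose to reach, as a shift and turn from the pose commanded when the call began, along the tool's axes at that moment; what a row does not reach only later rows make up. A row lasts 1/10 s, in which the tool goes at most 50 mm and 8.59 degrees, less where a joint would pass 70% of its speed; a pose out of reach is approached as far as the arm can. A call with a gripper value outside its range is refused whole. "grip" is the finger opening in mm, from 0 to 85.4, set as the call begins (left out, the last holds). The fingers move at their own pace and stop on an object; "force" is the grip in N (left out, the last holds). Time passes only in rows, so rows that repeat a pose let the fingers close. It gives the time, the measured TCP pose, the force, the opening and the grip force at its end, in the units of the state.
- r.sense(): the state, without advancing time (a new reading comes with each control period).
- r.snapshot(name): name is "scene" or "side" or "wrist"; returns (picture, depth): 480x640x3 uint8, blue, green, red; 480x640 float32, mm along the optical axis (not along the pixel's ray), 0 where there is no reading.
- r.camera_params(name): a dict with "fx", "fy", "cx", "cy" (pixels), "pose" (4x4, takes a point from camera to world coordinates); the wrist camera has in their place "tool_from_camera" (4x4, takes a point from camera to tool coordinates, whose origin is the TCP and whose axes are the flange's). Camera axes: x right, y down, z forward; pixel columns grow to the right and rows downward; lengths in mm; the calibration is good to about 2 mm. A picture is of the moment at which its call begins: read the wrist's pose just before it. camera_params takes no time and is no camera call.
- r.hand_in(): hands the job in; it is judged then, once.
The state is a dict: "time": time; "joint_pos": joint angles; "qd": joint speeds; "joint_efforts": joint torques, N m; "tool_pos": TCP position; "tcp_rot": TCP orientation; "ft_force": force on the tool from outside, world axes, zero at the start; "wrist_torque": the same for the moment, N m; "finger_gap": finger opening in mm; "grip_force": force on a finger pad.
Only numpy, scipy, OpenCV 4.12 (cv2) and the standard library are available. Lean on these libraries where they do the work, as an engineer would, in place of code of your own. Each camera call takes 0.05 s, during which the arm holds its last target. There are 200 camera calls.

## Working session

There is one attempt and no reset: what is moved stays moved. The work goes in short steps, Python scripts to look and compute and a tool call to move; the robot and the scene stay as the last step left them, time stands still between calls to the robot, and variables do not carry over. Pictures are saved under pics/ and viewed, at most 10 in all, crops included, and the job is handed in when it is done.

Besides the shell and the picture viewer there is one more tool, called after "Emit:" as a command line: name --argument value ..., lists and objects as JSON in quotes. jog_arm: Moves the arm, as the interface text tells. Its arguments: {"type":"object","properties":{"rows":{"type":"array"},"grip":{"type":"number"},"force":{"type":"number"}},"required":["rows"]}

```bash
mkdir -p pics
python3 - <<'E'
from bench import r
import cv2,numpy as np
s=r.sense();print(s)
for n in("scene","side"):
    p,d=r.snapshot(n);cv2.imwrite(f"pics/{n}0.png",p);np.save(f"{n}0.npy",d)
    c=r.camera_params(n);print(n,c)
print(r.camera_params("wrist"))
E
```

```text
{'time': 0.0, 'joint_pos': array([-7.91474439e+01,  7.51459465e+00,  8.53290332e+01,  2.23798541e-03,
        8.72622645e+01, -4.89441316e+00]), 'qd': array([-0.03318317, -0.0541726 , -0.02691142, -0.06593772,  0.05299648,
        0.03500184]), 'joint_efforts': array([ 2.25461531e-04, -5.69385731e+01, -5.00562215e+01, -1.47450542e-04,
        1.45944738e-02,  3.98358338e-06]), 'tool_pos': array([ 162.75150323, -576.93406468,  230.25215083]), 'tcp_rot': array([-1.79894684e+02, -1.12617843e-02,  1.57468500e+01]), 'ft_force': array([-0.14504302, -0.07318928,  0.58387905]), 'wrist_torque': array([-0.04864202, -0.00796618, -0.02456041]), 'grip_force': 0.0, 'finger_gap': 85.4877125860978}
scene {'fx': 446.8766315725826, 'fy': 446.8766315725826, 'cx': 321.6956527803033, 'cy': 236.0776872259285, 'pose': array([[ 1.80578972e-01,  7.26032185e-01, -6.63527317e-01,
         1.12077871e+03],
       [ 9.83546603e-01, -1.36880361e-01,  1.17897612e-01,
        -6.55900857e+01],
       [-5.22639743e-03, -6.73899868e-01, -7.38804204e-01,
         6.82950246e+02],
       [ 0.00000000e+00,  0.00000000e+
[... 269 characters left out ...]
-01,  6.30534167e-01, -7.43884498e-01,
         7.36073132e+02],
       [ 8.64954509e-03, -7.61532731e-01, -6.48068735e-01,
         7.32881000e+02],
       [ 0.00000000e+00,  0.00000000e+00,  0.00000000e+00,
         1.00000000e+00]])}
{'fx': 371.9228348360573, 'fy': 371.9228348360573, 'cx': 323.68487022539415, 'cy': 241.5436989013693, 'tool_from_camera': array([[-5.10908635e-04, -9.47267248e-01, -3.20444222e-01,
         8.32609514e+01],
       [ 9.99999792e-01, -6.10488349e-04,  2.10292731e-04,
         2.97234649e-01],
       [-3.94830881e-04, -3.20444047e-01,  9.47267363e-01,
        -1.43499815e+02],
       [ 0.00000000e+00,  0.00000000e+00,  0.00000000e+00,
         1.00000000e+00]])}
```

View pics/scene0.png

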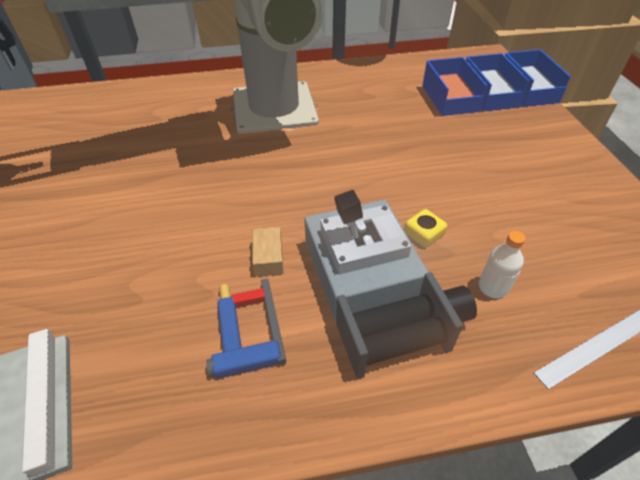

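View pics/side0.png

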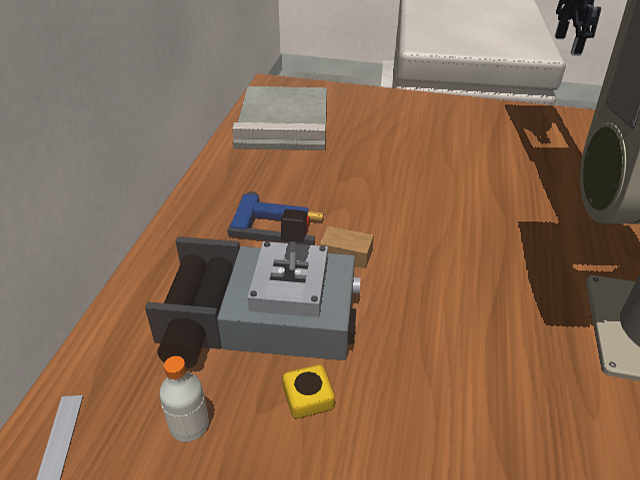

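The scene view has the lever knob at about (347,206), with the gate plate around (365,237). In the side view the knob is at (294,224), with the plate corners near (267,241), (327,247), (319,315) and (249,308). Next I'll fit the gate plate and the knob from depth.

```bash
cat > h.py <<'E'
from bench import r
import cv2,numpy as np
def cloud(n,pd=None):
    p,d=pd if pd else r.snapshot(n)
    c=r.camera_params(n);v,u=np.mgrid[:480,:640]
    P=np.stack([(u-c['cx'])/c['fx']*d,(v-c['cy'])/c['fy']*d,d],-1)
    P=P@c['pose'][:3,:3].T+c['pose'][:3,3]
    P[d==0]=np.nan
    return p,P
E
python3 - <<'E'
from h import *
for n in("scene","side"):
    p,P=cloud(n,(cv2.imread(f"pics/{n}0.png"),np.load(f"{n}0.npy")))
    z=P[...,2];x=P[...,0];y=P[...,1]
    roi=(x>300)&(x<750)&(abs(y)<300)
    roi&=np.isfinite(z)
    m=roi&(z>99)&(z<110)
    k,lab,st,_=cv2.connectedComponentsWithStats(m.astype(np.uint8))
    i=1+np.argmax(st[1:,4]);m=lab==i
    Q=P[m];print(n,"gate",len(Q),np.median(Q[:,2]),cv2.minAreaRect(Q[:,:2].astype(np.float32)), np.percentile(Q,[1,99],axis=0).round())
    u=P[roi&(z>69)&(z<80)];print(" box",len(u),cv2.minAreaRect(u[:,:2].astype(np.float32)))
    kb=roi&(z>145)&(p.max(-1)<90)
    K=P[kb];print(" knob",len(K),K.min(0).round(),K.max(0).round(),K.mean(0).round())
    t=K[K[:,2]>K[:,2].max()-12];print(" top",len(t),t.mean(0).round(1),cv2.minAreaRect(t[:,:2].astype(np.float32)))
    v,uu=np.nonzero(kb);print(v.min(),v.max(),uu.min(),uu.max())
    for name,l in (("any tall",roi&(z>120)),):
        print(l.sum())
    kb=p[180:270,250:340] if n=="side" else p[170:290,290:430]
    cv2.imwrite(f"pics/{n}_c.png",cv2.resize(kb,None,fx=5.5,fy=5.5,interpolation=cv2.INTER_CUBIC)[:600,:800])
E
```

```text
scene gate 2917 104.77424138244339 ((606.6202392578125, 101.38265991210938), (112.0400619506836, 131.05259704589844), 6.689452171325684) [[552.  35. 100.]
 [666. 168. 109.]]
 box 3864 ((632.5079345703125, 128.8322296142578), (257.068603515625, 219.34451293945312), 6.548586845397949)
 knob 599 [589.  49. 155.] [628.  89. 196.] [616.  68. 183.]
 top 365 [611.4  66.8 190.4] ((608.8482666015625, 66.26753997802734), (34.83248519897461, 34.80419158935547), 11.277785301208496)
191 222 335 361
743
side gate 3730 105.85136485474533 ((607.097412109375, 101.19196319580078), (108.41398620605469, 135.1632537841797), 6.552484512329102) [[550.  36.  99.]
 [662. 170. 109.]]
 box 5732 ((633.1953125, 129.83782958984375), (258.3394470214844, 222.46493530273438), 6.38547420501709)
 knob 772 [587.  52. 145.] [625.  93. 197.] [604.  80. 181.]
 top 370 [605.1  74.5 191.5] ((606.2070922851562, 70.26377868652344), (36.02900314331055, 35.73650360107422), 4.6750898361206055)
209 244 281 306
873
```

View pics/side_c.png

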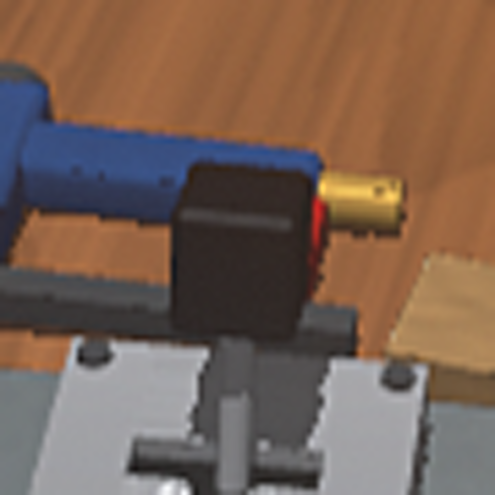

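View pics/scene_c.png

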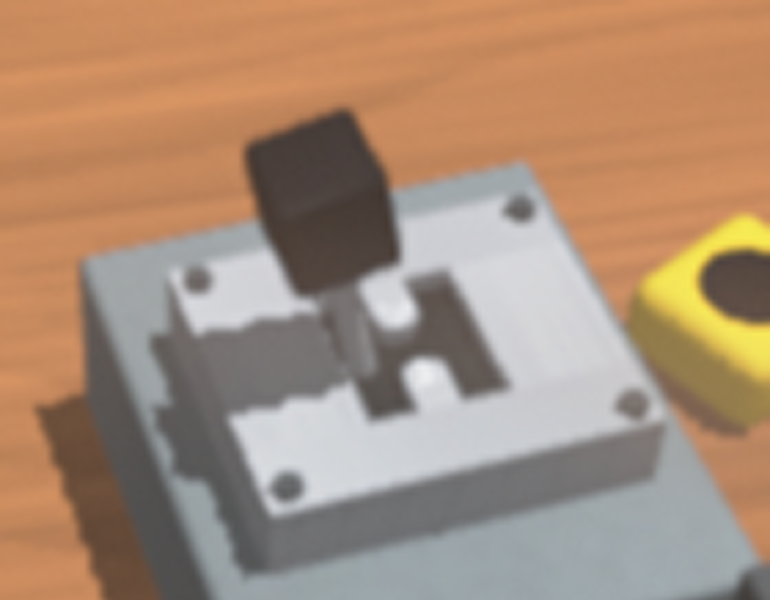

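Emit:
jog_arm --rows '[[[595, -449, 0], [0, 0, 0.16]], [[595, -449, 0], [0, 0, 0.16]], [[595, -449, 0], [0, 0, 0.16]], [[595, -449, 0], [0, 0, 0.16]], [[595, -449, 0], [0, 0, 0.16]], [[595, -449, 0], [0, 0, 0.16]], [[595, -449, 0], [0, 0, 0.16]], [[595, -449, 0], [0, 0, 0.16]], [[595, -449, 0], [0, 0, 0.16]], [[595, -449, 0], [0, 0, 0.16]]]' --grip 0

```text
time: 1.1
tool_pos: [465.9, -177.3, 231.1]
tcp_rot: [-180.0, 0.0, 6.6]
ft_force: [0.7, -0.8, 0.5]
finger_gap: 0.1
grip_force: 0.0
```

Emit:
jog_arm --rows '[[[169, -176, 0], [0, 0, 0]], [[169, -176, 0], [0, 0, 0]], [[169, -176, 0], [0, 0, 0]], [[169, -176, 0], [0, 0, 0]], [[169, -176, 0], [0, 0, 0]], [[169, -176, 0], [0, 0, 0]], [[169, -176, 0], [0, 0, 0]]]'

```text
time: 1.8
tool_pos: [612.7, 15.8, 230.1]
tcp_rot: [-180.0, 0.1, 6.7]
ft_force: [-0.2, -0.4, -0.3]
finger_gap: 0.1
grip_force: 0.0
```

Run:
```python
from h import *
s=r.sense();print(s['time'],s['tool_pos'],s['tcp_rot'],s['ft_force'])
p,d=r.snapshot("side");cv2.imwrite("pics/side1.png",p)
p,d=r.snapshot("wrist");cv2.imwrite("pics/wrist1.png",p)
c=r.camera_params("wrist");v,u=np.mgrid[:480,:640]
P=np.stack([(u-c['cx'])/c['fx']*d,(v-c['cy'])/c['fy']*d,d],-1)
T=c['tool_from_camera'];P=P@T[:3,:3].T+T[:3,3]
from scipy.spatial.transform import Rotation as R
P=P@R.from_euler('xyz',s['tcp_rot'],degrees=True).as_matrix().T+s['tool_pos']
z=P[...,2]
g=(d>0)&(z>101)&(z<109);Q=P[g];print("gate",len(Q),cv2.minAreaRect(Q[:,:2].astype(np.float32)))
k=(d>0)&(z>150)&(p.max(-1)<90)&(P[...,0]>560);K=P[k];print(len(K))
t=K[K[:,2]>180];print(t.mean(0),cv2.minAreaRect(t[:,:2].astype(np.float32)))
```

```text
1.8 [612.74936612  15.84016268 230.13891366] [-1.79996171e+02  1.18692379e-01  6.70158300e+00] [-0.15920157 -0.41611928 -0.32084221]
gate 17559 ((607.4873657226562, 103.03732299804688), (108.25029754638672, 130.97509765625), 6.6881489753723145)
56541
[622.5263718   21.00485658 289.43618868] ((615.1541748046875, 20.765193939208984), (36.60865020751953, 132.60292053222656), 8.454903602600098)
```

View pics/wrist1.png

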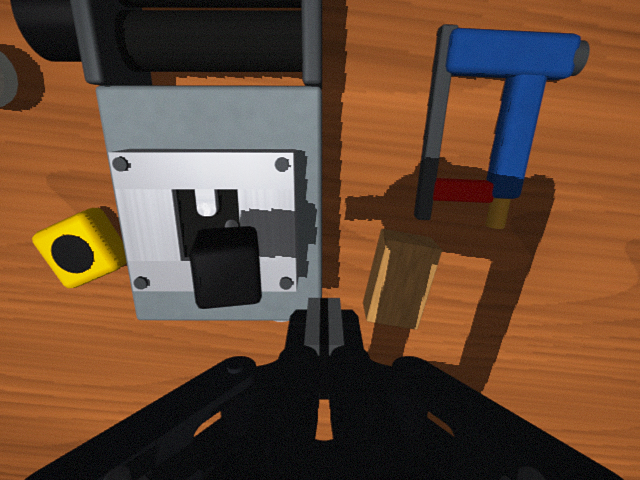

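The wrist view shows the whole gate, with plate corners at (110,152), (297,150), (297,292) and (135,292). The knob is at (225,265), and the shut fingers are to its right at (322,300). I'll isolate the knob top.

```bash
cat >> h.py <<'E'
from scipy.spatial.transform import Rotation as R
C=np.array([607.4,102.5]);ex=np.array([np.cos(np.radians(6.65)),np.sin(np.radians(6.65))]);ey=np.array([-ex[1],ex[0]])
def gb(p): q=np.asarray(p)[...,:2]-C; return np.stack([q@ex,q@ey],-1)
def wrist():
    s=r.sense();p,d=r.snapshot("wrist");c=r.camera_params("wrist");v,u=np.mgrid[:480,:640]
    P=np.stack([(u-c['cx'])/c['fx']*d,(v-c['cy'])/c['fy']*d,d],-1)
    T=c['tool_from_camera'];P=P@T[:3,:3].T+T[:3,3]
    P=P@R.from_euler('xyz',s['tcp_rot'],degrees=True).as_matrix().T+s['tool_pos'];P[d==0]=np.nan
    return p,P,s
def knob(p,P,xr,yr):
    g=gb(P);z=P[...,2];m=(z>120)&(z<198)&(p.max(-1)<90)&(g[...,0]>xr[0])&(g[...,0]<xr[1])&(g[...,1]>yr[0])&(g[...,1]<yr[1])
    K=P[m];t=K[K[:,2]>182];print("n",len(K),"top",len(t),"zmax",K[:,2].max(),gb(t).mean(0).round(1),"rect",cv2.minAreaRect(gb(t).astype(np.float32)))
E
python3 - <<'E'
from h import *
p,P,s=wrist();print("tool gb",gb(s['tool_pos']));knob(p,P,(-80,80),(-62,80))
for n in("scene","side"):
    p,P=cloud(n);print(n);knob(p,P,(-80,80),(-62,80))
E
```

```text
tool gb [ -5.2623824  -88.30812053]
n 5180 top 4343 zmax 196.76697928134894 [ -1.5 -35.4] rect ((-3.6619606018066406, -34.75448989868164), (35.9732551574707, 35.67145919799805), 0.2494344413280487)
scene
n 582 top 383 zmax 195.46201227761014 [  0.7 -35.9] rect ((-2.500596046447754, -35.117347717285156), (35.22339630126953, 33.99821853637695), 88.63621520996094)
side
n 799 top 421 zmax 196.91213735860606 [ -5.7 -27. ] rect ((-4.956876754760742, -33.30187225341797), (36.1385383605957, 37.16606903076172), 0.26249125599861145)
```

Emit:
jog_arm --rows '[[[2, 0, 35], [0, 0, 0]], [[2, 0, 70], [0, 0, 0]], [[2, -10, 70], [0, 0, 0]], [[2, -17, 70], [0, 0, 0]], [[2, -22, 70], [0, 0, 0]], [[2, -27, 70], [0, 0, 0]], [[2, -32, 70], [0, 0, 0]], [[2, -37, 70], [0, 0, 0]]]'

```text
time: 2.85
tool_pos: [611.7, 52.0, 163.0]
tcp_rot: [180.0, -0.2, 6.6]
ft_force: [0.7, -4.1, 3.2]
finger_gap: 0.1
grip_force: 1.7
```

Run:
```python
from h import *
print(gb(r.sense()['tool_pos']),r.sense()['tool_pos'])
p,P=cloud("side");knob(p,P,(-80,80),(-46,80))
p,P=cloud("scene");knob(p,P,(-80,80),(-46,80))
```

```text
[ -1.59307023 -50.6409852 ] [611.68207585  52.01523912 162.97538193]
n 864 top 510 zmax 197.85827992537236 [ -5.5 -14.9] rect ((-4.805849075317383, -22.16611099243164), (36.17377853393555, 46.44790267944336), 0.3842153251171112)
n 490 top 284 zmax 197.14518754171507 [  6.9 -21.2] rect ((2.3734960556030273, -22.881132125854492), (23.808393478393555, 37.62425994873047), 1.4799350500106812)
```

Emit:
jog_arm --rows '[[[0, -5, 0], [0, 0, 0]], [[0, -10, 0], [0, 0, 0]], [[0, -15, 0], [0, 0, 0]], [[0, -20, 0], [0, 0, 0]], [[0, -25, 0], [0, 0, 0]], [[0, -30, 0], [0, 0, 0]], [[0, -34, 0], [0, 0, 0]], [[0, -38, 0], [0, 0, 0]]]'

```text
time: 3.75
tool_pos: [606.3, 90.0, 161.3]
tcp_rot: [-180.0, 0.0, 6.6]
ft_force: [0.7, -2.7, 1.8]
finger_gap: -0.0
grip_force: 1.5
```

Run:
```python
from h import *
print(gb(r.sense()['tool_pos']))
p,P=cloud("side");knob(p,P,(-80,80),(0,80))
p,P=cloud("scene");knob(p,P,(-80,80),(0,80))
```

```text
[ -2.52949409 -12.24902217]
n 880 top 543 zmax 197.92520506029985 [-5.6 23.4] rect ((-4.969170570373535, 19.56793212890625), (37.97919464111328, 36.10996627807617), 88.4140396118164)
n 448 top 262 zmax 197.48802146071392 [ 7.2 17.8] rect ((1.944046974182129, 18.331995010375977), (25.926855087280273, 36.28910446166992), 2.943415641784668)
```

Emit:
jog_arm --rows '[[[0, -5, 0], [0, 0, 0]], [[0, -9, 0], [0, 0, 0]], [[0, -12, 0], [0, 0, 0]], [[0, -12, 0], [0, 0, 0]]]'

```text
time: 4.25
tool_pos: [604.7, 102.0, 160.8]
tcp_rot: [-180.0, 0.0, 6.6]
ft_force: [1.4, -2.9, -0.3]
finger_gap: -0.4
grip_force: 1.0
```

Run:
```python
from h import *
print(gb(r.sense()['tool_pos']))
p,P=cloud("side");knob(p,P,(-80,80),(0,80))
p,P=cloud("scene");knob(p,P,(-80,80),(0,80))
```

```text
[-2.78462091 -0.1622451 ]
n 915 top 576 zmax 196.91416161947416 [-5.3 34.3] rect ((-4.691993713378906, 26.436424255371094), (35.94753646850586, 51.463951110839844), 0.6106187701225281)
n 506 top 267 zmax 197.99554876263772 [ 6.2 28.7] rect ((5.746108055114746, 25.95245361328125), (24.355846405029297, 50.58372116088867), 14.138701438903809)
```

Emit:
jog_arm --rows '[[[0, -2, 0], [0, 0, 0]], [[0, -2, 0], [0, 0, 0]], [[0, 10, 0], [0, 0, 0]], [[0, 22, 0], [0, 0, 0]], [[-30, 22, 0], [0, 0, 0]], [[-54, 22, 0], [0, 0, 0]], [[-54, 0, 0], [0, 0, 0]], [[-54, -29, 0], [0, 0, 0]], [[-54, -29, 0], [0, 0, 0]]]'

```text
time: 5.25
tool_pos: [547.8, 125.9, 161.7]
tcp_rot: [-179.9, -0.0, 6.7]
ft_force: [0.5, 0.0, 0.4]
finger_gap: -0.1
grip_force: 0.0
```

Run:
```python
from h import *
print(gb(r.sense()['tool_pos']))
p,P,s=wrist();knob(p,P,(-30,80),(0,80))
p,P=cloud("side");knob(p,P,(-30,80),(0,80))
p,P=cloud("scene");knob(p,P,(-30,80),(0,80));cv2.imwrite("pics/s2.png",cv2.resize(p[150:300,270:470],None,fx=4,fy=4))
```

```text
[-56.52259619  30.1355216 ]
n 12969 top 11774 zmax 197.2881325434722 [-2.  33.5] rect ((-3.692681312561035, 33.43994903564453), (36.446868896484375, 35.52637481689453), 89.43539428710938)
n 868 top 539 zmax 197.45693719633493 [-5.4 37.3] rect ((-5.019964218139648, 35.781925201416016), (35.883697509765625, 37.768802642822266), 1.4259026050567627)
n 654 top 368 zmax 195.5948878614784 [ 0.5 29.6] rect ((-3.4013586044311523, 31.595426559448242), (35.756072998046875, 37.74818420410156), 86.51642608642578)
```

View pics/s2.png

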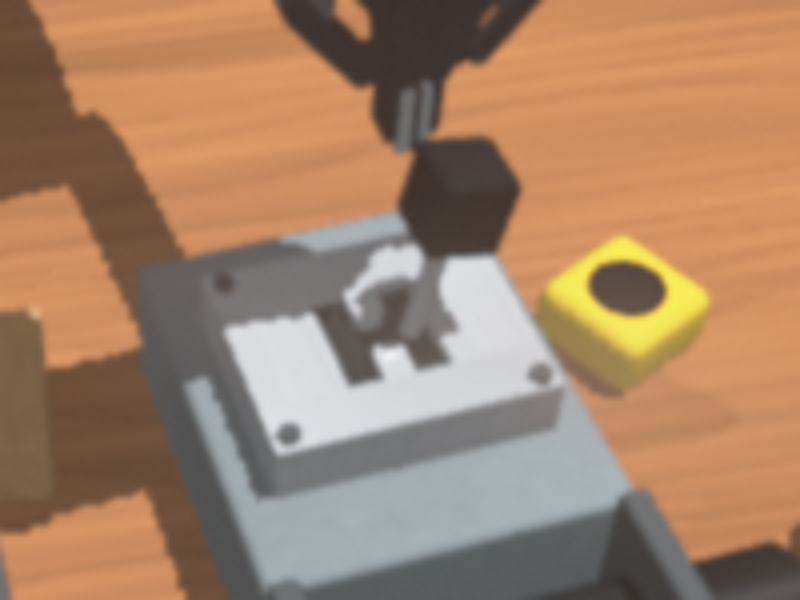

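The lever now leans left in the left channel at mid-length: knob top at 33 mm, which is a tilt of about +0.19. The finger is behind it on the near side, so I'll push far.

Emit:
jog_arm --rows '[[[12, 0, 0], [0, 0, 0]], [[20, 0, 0], [0, 0, 0]], [[26, 0, 0], [0, 0, 0]], [[32, 0, 0], [0, 0, 0]], [[38, 0, 0], [0, 0, 0]], [[44, 0, 0], [0, 0, 0]], [[49, 0, 0], [0, 0, 0]], [[54, 0, 0], [0, 0, 0]], [[58, 0, 0], [0, 0, 0]], [[58, 0, 0], [0, 0, 0]]]'

```text
time: 6.4
tool_pos: [605.9, 130.7, 160.9]
tcp_rot: [180.0, 0.0, 6.6]
ft_force: [-2.4, -2.2, 0.0]
finger_gap: 0.1
grip_force: 0.9
```

Run:
```python
from h import *
print(gb(r.sense()['tool_pos']))
p,P,s=wrist();knob(p,P,(12,90),(0,80))
p,P=cloud("side");knob(p,P,(12,90),(0,80))
```

```text
[ 1.81697195 28.22314938]
n 11946 top 10793 zmax 197.9949866648427 [34.6 33. ] rect ((33.00389862060547, 33.85361099243164), (40.75002670288086, 36.33476638793945), 0.9418050646781921)
n 819 top 402 zmax 193.5998476837027 [33.9 37.5] rect ((32.09299850463867, 34.87605667114258), (38.581939697265625, 36.2938232421875), 2.647369384765625)
```

Emit:
jog_arm --rows '[[[2, 0, 0], [0, 0, 0]], [[4, 0, 0], [0, 0, 0]], [[6, 0, 0], [0, 0, 0]], [[7, 0, 0], [0, 0, 0]], [[7, 0, 0], [0, 0, 0]]]'

```text
time: 7.0
tool_pos: [612.7, 131.7, 161.2]
tcp_rot: [-180.0, 0.0, 6.6]
ft_force: [-2.7, -0.4, -1.0]
finger_gap: -0.1
grip_force: 1.1
```

Emit:
jog_arm --rows '[[[1, 0, 0], [0, 0, 0]], [[1, 0, 0], [0, 0, 0]]]'

```text
time: 7.2
tool_pos: [613.6, 131.8, 161.3]
tcp_rot: [-180.0, 0.0, 6.6]
ft_force: [-3.4, -0.1, -0.2]
finger_gap: -0.4
grip_force: 1.2
```

Emit:
jog_arm --rows '[[[1, 0, 0], [0, 0, 0]], [[2, 0, 0], [0, 0, 0]], [[2, 0, 0], [0, 0, 0]]]'

```text
time: 7.5
tool_pos: [615.1, 132.0, 161.0]
tcp_rot: [-180.0, 0.1, 6.6]
ft_force: [-5.9, -1.1, -0.4]
finger_gap: 0.1
grip_force: 2.7
```

Run:
```python
from h import *
print(gb(r.sense()['tool_pos']))
p,P,s=wrist();knob(p,P,(20,90),(0,80))
p,P=cloud("side");knob(p,P,(20,90),(0,80))
```

```text
[11.04684323 28.40852609]
n 11358 top 9490 zmax 197.98537588430605 [41.2 32.2] rect ((40.56976318359375, 34.31334686279297), (40.355899810791016, 36.239009857177734), 3.089292049407959)
n 783 top 346 zmax 191.21149770283057 [41.2 36.9] rect ((41.82402801513672, 34.692359924316406), (33.06117630004883, 40.806922912597656), 74.87183380126953)
```

Force is rising at the stop (5.9 N). I'll press a little more to confirm it's seated.

Emit:
jog_arm --rows '[[[1, 0, 0], [0, 0, 0]], [[2, 0, 0], [0, 0, 0]], [[2, 0, 0], [0, 0, 0]]]'

```text
time: 7.9
tool_pos: [616.5, 132.2, 160.8]
tcp_rot: [-180.0, 0.2, 6.6]
ft_force: [-9.1, -0.2, -0.2]
finger_gap: 0.2
grip_force: 4.2
```

Emit:
jog_arm --rows '[[[2, 0, 0], [0, 0, 0]], [[4, 0, 0], [0, 0, 0]], [[4, 0, 0], [0, 0, 0]]]'

```text
time: 8.2
tool_pos: [619.2, 132.5, 160.3]
tcp_rot: [-180.0, 0.3, 6.6]
ft_force: [-14.9, -1.7, 3.4]
finger_gap: 0.3
grip_force: 7.1
```

Run:
```python
from h import *
print(gb(r.sense()['tool_pos']))
p,P,s=wrist();knob(p,P,(24,90),(0,80))
p,P=cloud("side");knob(p,P,(24,90),(0,80))
```

```text
[15.23262043 28.45641255]
n 11106 top 9055 zmax 197.99804875098854 [42.3 32.4] rect ((42.2951774597168, 33.993167877197266), (37.4370231628418, 36.07914352416992), 1.475062370300293)
n 667 top 301 zmax 191.40028358770394 [41.6 37.9] rect ((41.77142333984375, 34.84617614746094), (34.79795837402344, 36.06865692138672), 0.8083145022392273)
```

Emit:
jog_arm --rows '[[[-8, 0, 0], [0, 0, 0]], [[-25, 0, 0], [0, 0, 0]], [[-60, 0, 0], [0, 0, 0]], [[-90, 0, -40], [0, 0, 0]], [[-100, 0, -80], [0, 0, 0]], [[-100, 0, -80], [0, 0, 0]]]'

```text
time: 8.9
tool_pos: [525.1, 121.8, 249.5]
tcp_rot: [-180.0, -0.8, 6.6]
ft_force: [2.1, 0.1, 0.4]
finger_gap: 0.1
grip_force: 0.0
```

Run:
```python
from h import *
print(gb(r.sense()['tool_pos']))
p,P,s=wrist();knob(p,P,(0,90),(0,80))
for n in("side","scene"):
  p,P=cloud(n);knob(p,P,(0,90),(0,80));cv2.imwrite(f"pics/{n}3.png",p)
```

```text
[-79.52032922  28.67287645]
n 6692 top 4800 zmax 194.44530083457826 [40.  32.7] rect ((41.40692901611328, 33.83074951171875), (35.1976203918457, 36.00328063964844), 0.5819326639175415)
n 947 top 413 zmax 194.30671683146534 [39.  34.5] rect ((41.52037048339844, 34.98552703857422), (35.497764587402344, 36.480533599853516), 89.03138732910156)
n 451 top 253 zmax 191.52939233791307 [40.6 30.1] rect ((45.039981842041016, 32.36802673339844), (34.46784210205078, 32.8059196472168), 87.4758529663086)
```

View pics/scene3.png

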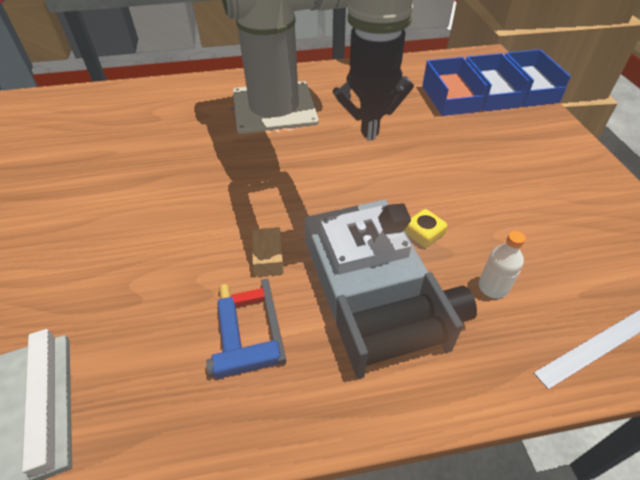

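Run:
```python
from h import *
p,P,s=wrist();g=gb(P);z=P[...,2]
m=(z>178)&(z<198)&(p.max(-1)<90)&(g[...,0]>31)&(g[...,0]<57)&(g[...,1]>20)&(g[...,1]<46)
A=np.c_[g[m],np.ones(m.sum())];c,*_=np.linalg.lstsq(A,z[m],rcond=None);res=z[m]-A@c
print(m.sum(),c,res.std(),"tilt",np.arctan(-c[:2]))
n=np.array([-c[0],-c[1],1]);# axis intersect: pivot+175*dir, height along
print("len",(20-c[2])*-1/np.linalg.norm(n), "centre", 175*n/np.linalg.norm(n))
```

```text
2781 [ -0.27103185  -0.21759844 205.91524055] 0.6903548983328623 tilt [0.26467333 0.21425847]
len 175.61010725109838 centre [ 44.80153561  35.96899846 165.29988977]
```

The knob's top plane gives a fore tilt of 0.265, which is at the stop, and a side tilt of about 0.21, inside the left channel. The bystanders look the same in the picture as at the start, and the robot is clear.

```bash
python3 -c "
from bench import r
print(r.hand_in())"
```

```text
the job is handed in; nothing more can be done
None
```

The lever is home in the far left slot, pushed only with shut fingers and never into the near left slot; I handed the job in at about 9 s with the arm clear and the bystanders looking undisturbed.

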